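# Show the fitter which knob goes on which drawer front

## Robot

A 6-joint arm with a two-finger parallel gripper is mounted at the origin on the work surface. World frame = base frame: x ahead of the robot, y to its left, z up, the work surface at z = 0. Lengths are in m, angles in rad, forces in N, time in s.
With the tool pointing down it reaches from about 0.375 to 0.9 m from the base axis. Payload 3.1 kg.
Tool frame: the origin (TCP) lies midway between the tips of the shut fingers; the grasp point (between the pads) lies 19 mm behind it; z points along the fingers, y is the line along which they close (so a half turn about z gives the same grasp; the last joint's range is limited). The gripper opens to 85 mm and grips with 20 to 120 N. Pads are 22 mm wide; open, the fingers measure 114 mm over their backs; the gripper's body (76 mm by 85 mm) begins 54 mm behind the grasp point. The pads swing forward as they close: fully open they stand 13 mm farther back than shut.
Start: joints at [1.081, 0.527, 1.433, -0, 1.181, -0.178], TCP at [0.191, 0.595, 0.231] pointing down, gripper open.
Joint ranges: [-3.08, 3.08], [-0.75, 2.2], [0.22, 2.44], [-1.43, 4.57], [0, 2.65], [-2.85, 2.85]. Speed limits (rad/s): [2.79, 2.79, 3.14, 3.14, 3.14, 3.14].

## Interface

Orientations are given as a unit quaternion [x, y, z, w].
In Python, from station import manip gives the robot as it stands. The module is installed in compiled form; this text tells all that it offers.
- The arm moves only by the tool apply_moves, never from a script. Its arguments are lists of equal length, an entry for each row: "claw": the gripper's target within -1 to 1 (fully open at 1, half-way at 0, shut at -1); "travel": the shift along the tool's x, y, z scaled (see below), a list of three; "turn": the turn, a rotation vector about the tool's x, y, z scaled (see below), a list of three. In form: {"claw": [claw, ...], "travel": [[dx, dy, dz], ...], "turn": [[rx, ry, rz], ...]}. A call has 1 to 5 rows; each row is the pose to reach, as a shift and turn from the pose commanded when the call began, along the tool's axes at that moment, turning the shorter way round; what a row does not reach only later rows make up. The controller multiplies each number of a shift by 800 mm and each number of a turn by 180 degrees. A row lasts 1/12 s, in which the tool goes at most 41.7 mm and 7.16 degrees, less where a joint would pass 70% of its speed; a pose out of reach is approached as far as the arm can. A call with a number of a shift or a turn outside -1 to 1 is refused whole. A call with a gripper value outside its range is refused whole. The fingers move at their own pace and stop on an object; "newtons" is the grip in N (left out, the last holds). Time passes only in rows, so rows that repeat a pose let the fingers close. It gives the time, the measured TCP pose, the force, the opening and the grip force at its end, in the units of the state.
- manip.sense(): the state, without advancing time (a new reading comes with each control period).
- manip.snapshot(name): name is "side" or "top" or "wrist"; returns a dict with "pixels" (384x512x3 uint8, red, green, blue), "depth" (384x512 float32, m along the optical axis (not along the pixel's ray), 0 where there is no reading), "intrinsics" (3x3 intrinsics, pixels), "R" (3x3) and "t" (3): a world point X has camera coordinates R X + t. Camera axes: x right, y down, z forward; pixel columns grow to the right and rows downward; lengths in m; the calibration is good to about 2 mm. The wrist camera is an equidistant fisheye: a pixel r from the principal point sees the ray r / f radians off the axis. A picture is of the moment at which its call begins.
- manip.sign_off(): hands the job in; it is judged then, once.
The state is a dict: "t": time; "q": joint angles; "qd": joint speeds; "tau": joint torques, N m; "tcp_pos": TCP position; "tool_rot": TCP orientation; "force": force on the tool from outside, world axes, zero at the start; "ft_torque": the same for the moment, N m; "finger_gap": opening from 0.0 (shut) to 1.0 (fully open); "gripper_force": force on a finger pad.
Only numpy, scipy, OpenCV 4.12 (cv2) and the standard library are available. Lean on these libraries where they do the work, as an engineer would, in place of code of your own. Each camera call takes 0.05 s, during which the arm holds its last target. There are 200 camera calls.

## Task

One of the four drawer fronts on the bench still lacks its knob: point at its empty screw hole from straight above, with the fingertips one to four centimetres over it, and stay there for three seconds; then point in the same way, also for three seconds, at the one loose spare that matches the knobs on the other fronts, and finish still pointing at it. Touch and move nothing, and pass over any other knob or pull only with the hand well up (fingertips more than ten centimetres above the boards), so that you never seem to point at another knob or pull.

Things in the scene. Friction and masses are not known exactly. Their poses are not given: they have to be found in the camera images.
- carrier: Grey board 270 (x) x 310 (y) x 12 mm fixed on the bench, to the left or the right, on which the four drawer fronts lie two by two, 130 mm (x) and 150 mm (y) apart. Origin: centre of its underside.
- front_bare: Wooden drawer front lying face up, 120 (x) x 140 (y) mm, raised frame 22 mm wide and 18 mm thick round a flat panel 12 mm thick; the one without a knob: only the empty screw hole in the middle of its panel. Fixed. Origin: centre of its underside, z up.
- hole (a point): The empty screw hole of the bare front: brass-rimmed, 12 mm across, in the middle of its panel; this point is at the panel's surface, 6 mm below the top of the frame around it (frame starts 38 mm away along x, 48 mm along y). z up.
- front_a: Wooden drawer front lying face up, 120 (x) x 140 (y) mm, raised frame 22 mm wide and 18 mm thick round a flat panel 12 mm thick; with a round knob (same as the matching spare, 32 mm across, 28 mm high) fitted in the middle of the panel. Fixed. Origin: centre of its underside.
- knob_a (a point): Top centre of the knob fitted on front_a, 40 mm above that front's underside.
- front_b: Wooden drawer front lying face up, 120 (x) x 140 (y) mm, raised frame 22 mm wide and 18 mm thick round a flat panel 12 mm thick; with a round knob (same as the matching spare, 32 mm across, 28 mm high) fitted in the middle of the panel. Fixed. Origin: centre of its underside.
- knob_b (a point): Top centre of the knob fitted on front_b, 40 mm above that front's underside.
- front_c: Wooden drawer front lying face up, 120 (x) x 140 (y) mm, raised frame 22 mm wide and 18 mm thick round a flat panel 12 mm thick; with a round knob (same as the matching spare, 32 mm across, 28 mm high) fitted in the middle of the panel. Fixed. Origin: centre of its underside.
- knob_c (a point): Top centre of the knob fitted on front_c, 40 mm above that front's underside.
- offcut: Pale wooden board 160 (x) x 320 (y) x 12 mm fixed on the bench on the other side, on which four loose spares stand in a row along y, about 80 mm apart, in any order. Origin: centre of its underside.
- spare_round: The matching spare: loose round dark steel knob, 32 mm across, 28 mm high, the same shape and size as the fitted knobs, standing on its foot, 60 g. Origin: centre of its underside.
- spare_round_top (a point): Top centre of spare_round, 28 mm above its underside. z up.
- spare_large: Loose round dark steel knob of the same form but too large: 46 mm across, 41 mm high, 120 g. Origin: centre of its underside.
- spare_large_top (a point): Top centre of spare_large, 41 mm above its underside. z up.
- spare_square: Loose square dark steel knob, 34 x 34 mm, 28 mm high, 80 g. Origin: centre of its underside.
- spare_square_top (a point): Top centre of spare_square, 28 mm above its underside. z up.
- spare_bar: Loose dark steel bar pull, 110 mm long, along its x, 12 mm wide, 28 mm high, on two feet, 80 g. Origin: centre of its underside.
- spare_bar_top (a point): Top centre of spare_bar, 28 mm above its underside. z up.
- screwdriver: Bystander: screwdriver, 180 mm long, lying on the bench beyond the spares, about along y. Origin: under its middle.
- tape: Bystander: tape measure 65 x 34 x 60 mm standing on the bench beyond the spares. Origin: centre of its underside.
- plane: Bystander: small block plane, 150 x 48 mm, about 45 mm high, on the bench beyond the spares. Origin: centre of its underside.
- glue: Bystander: glue bottle, 56 mm across, 150 mm high, standing on the bench in the gap beyond the two boards. Origin: centre of its underside.
Mind the look-alikes: they are no part of the job. Of the things shaped like the spare_bar, the steel one is meant.

How it is judged:
By the outcome, as a careful person would: the job done as asked, in the order asked, and still so for the second after the job is handed in, with the robot touching nothing.
It also fails if it takes over 48 s, if anything falls off the work surface, if the arm or the gripper's body presses on something with over 40 N, if the wrist force passes 120 N, or if a joint passes its speed limit or range.

## Working session

There is one attempt and no reset: what is moved stays moved. The work goes in short steps, Python scripts to look and compute and a tool call to move; the robot and the scene stay as the last step left them, time stands still between calls to the robot, and variables do not carry over. Pictures are saved under pics/ and viewed, at most 10 in all, crops included, and the job is handed in when it is done.

Besides the shell and the picture viewer there is one more tool, called after "Request:" as name(argument=value, ...), one argument or row to a line, values as JSON. apply_moves: Moves the arm, as the interface text tells. Shifts and turns lie within -1 to 1; 1 stands for 800 mm of shift or 180 degrees of turn. Its arguments: {"type":"object","properties":{"claw":{"type":"array","items":{"type":"number"}},"travel":{"type":"array","items":{"type":"array","items":{"type":"number"}}},"turn":{"type":"array","items":{"type":"array","items":{"type":"number"}}},"newtons":{"type":"number"}},"required":["claw","travel","turn"]}

```bash
mkdir -p pics
cat > h.py <<'E'
import numpy as np, cv2
from station import manip
def snap(n):
    s=manip.snapshot(n); cv2.imwrite(f'pics/{n}_{manip.sense()["t"]:.2f}.png', s['pixels'][...,::-1]); np.savez(f'{n}.npz',**s); return s
def world(s):
    K=s['intrinsics'];d=s['depth'];v,u=np.mgrid[:384,:512]
    c=np.stack([(u-K[0,2])/K[0,0]*d,(v-K[1,2])/K[1,1]*d,d],-1)
    return (c-s['t'])@s['R']
E
python3 - <<'E'
from h import *
s=snap('top'); t=snap('side'); print(manip.sense()); print(s['intrinsics'],s['R'],s['t'])
E
ls pics
```

```text
{'t': 0.1, 'q': array([ 1.08149101e+00,  5.28347665e-01,  1.43378287e+00,  2.52699299e-05,
        1.18144064e+00, -1.78471886e-01]), 'qd': array([ 7.82323973e-05, -2.37387398e-03, -2.56342685e-03,  1.92102347e-04,
        4.76681778e-04,  1.38374622e-04]), 'tau': array([-9.92421374e-04, -4.43302238e+01, -1.78584695e+01, -2.85634360e-04,
        3.91146663e-03, -1.54485033e-06]), 'tcp_pos': array([0.19079243, 0.59447676, 0.23044442]), 'tool_rot': array([ 1.54796477e-01,  9.87945885e-01, -9.30800138e-04, -3.35239300e-04]), 'force': array([0.47979807, 0.09175688, 0.65835826]), 'ft_torque': array([0.03206427, 0.03160944, 0.01712477]), 'gripper_force': 0.0, 'finger_gap': 1.0008238720243279}
[[443.01631731   0.         257.70778232]
 [  0.         443.01631731 190.6536935 ]
 [  0.           0.           1.        ]] [[ 0.01675096 -0.99973394 -0.01585705]
 [-0.98426114 -0.01369713 -0.17618851]
 [ 0.17592444  0.0185588  -0.98422871]] [0.01715928 0.55567126 1.06448975]
side_0.10.png
top_0.05.png
```

View pics/top_0.05.png

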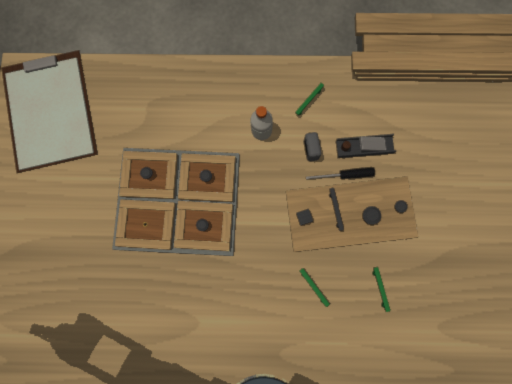

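View pics/side_0.10.png

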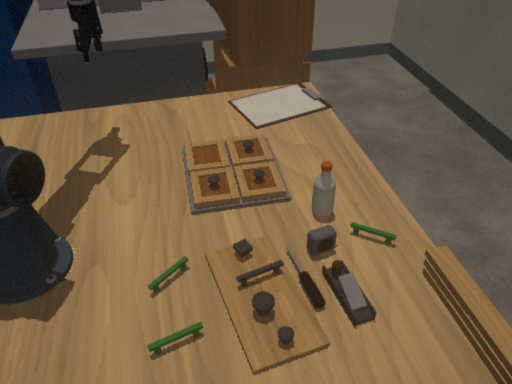

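Top view: the four fronts are on the left. The bare one is near left, with its hole at about (145,224), and the fitted knobs are at (147,173), (207,176) and (203,225). The spares on the pale board are the square (305,217), the bar (337,210), a larger round (372,216) and a smaller round (401,207). The green bars at (310,99), (315,287) and (382,289) are look-alikes. I choose the hole at (145,224) and the round at (401,207), and will check both in a crop and by measurement.

Run:
```python
from h import *
s=dict(np.load('top.npz'));W=world(s);im=s['pixels'][...,::-1]
a=cv2.resize(im[145:260,110:245],None,fx=4,fy=4,interpolation=2);b=cv2.resize(im[172:255,280:420],None,fx=4,fy=4,interpolation=2)
w=max(a.shape[1],b.shape[1]);c=np.vstack([cv2.copyMakeBorder(x,0,0,0,w-x.shape[1],0) for x in(a,b)])
c=cv2.resize(c,None,fx=.74,fy=.74);cv2.imwrite('pics/crop1.png',c)
for n,(u,v) in dict(hole=(145,224),ka=(147,173),kb=(207,176),kc=(203,225),sq=(305,217),bar=(337,210),L=(372,216),S=(401,207),glue=(262,112)).items():
    P=W[v-14:v+15,u-14:u+15].reshape(-1,3); base=.024 if u<250 else .012
    m=P[:,2]>base+.018
    z=np.percentile(P[:,2],99); t=P[P[:,2]>z-.004]
    print(n,W[v,u].round(4),'raised n',m.sum(),'top',t.mean(0).round(4),'ext',np.ptp(t,0).round(3),len(t))
# board extents
z=W[...,2]
for n,(u0,u1,v0,v1) in dict(car=(100,250,140,265),off=(275,425,170,260)).items():
    Q=W[v0:v1,u0:u1].reshape(-1,3);Q=Q[(Q[:,2]>.007)];
    print(n,cv2.minAreaRect(Q[:,:2].astype('float32')), np.median(Q[:,2]))
# hole: darkest / brassy spot
g=im[214:236,133:159].astype(int);print(g.sum(2)[6:16,6:18])
```

```text
hole [0.4696 0.312  0.024 ] raised n 3 top [0.4685 0.3077 0.0387] ext [0.146 0.344 1.12 ] 286
ka [0.5976 0.3087 0.0467] raised n 129 top [0.5863 0.2946 0.1109] ext [0.253 0.319 1.095] 75
kb [0.5915 0.155  0.0484] raised n 124 top [0.5834 0.153  0.1017] ext [0.247 0.167 1.095] 67
kc [0.4665 0.1598 0.0521] raised n 128 top [0.4676 0.1613 0.0662] ext [0.125 0.172 1.096] 80
sq [ 0.4912 -0.0934  0.0436] raised n 193 top [ 0.4848 -0.0844  0.1135] ext [0.15  0.114 1.106] 92
bar [ 0.5104 -0.1738  0.0408] raised n 155 top [ 0.5092 -0.1679  0.0663] ext [0.187 0.189 1.107] 87
L [ 0.495  -0.2578  0.0532] raised n 281 top [ 0.4948 -0.2477  0.0921] ext [0.161 0.278 1.094] 85
S [ 0.5208 -0.3348  0.0376] raised n 133 top [ 0.513  -0.3117  0.1131] ext [0.176 0.35  1.107] 61
glue [0.7256 0.0168 0.151 ] raised n 382 top [0.7237 0.0193 0.1645] ext [0.381 0.026 0.997] 72
car ((0.5323331952095032, 0.21933184564113617), (0.46623557806015015, 0.2933029234409332), 83.26880645751953) 0.027293279523150533
off ((0.5008100867271423, -0.1848287135362625), (0.23260043561458588, 0.4124014973640442), 7.264753341674805) 0.012152569424535256
[[240 238 240 239 238 238 239 238 237 239 237 238]
 [238 234 237 237 239 243 240 238 236 232 232 235]
 [235 234 234 238 262 282 257 253 244 235 232 232]
 [226 227 230 242 248 202 170 206 248 238 231 229]
 [224 227 228 239 227 151 121 196 237 231 227 227]
 [238 235 234 242 271 207 196 259 240 228 227 228]
 [241 244 240 240 262 267 261 245 236 235 234 234]
 [247 246 245 245 246 254 251 242 238 238 239 239]
 [253 254 253 251 250 252 250 248 247 245 246 243]
 [256 259 258 257 254 256 256 256 255 253 254 254]]
```

View pics/crop1.png

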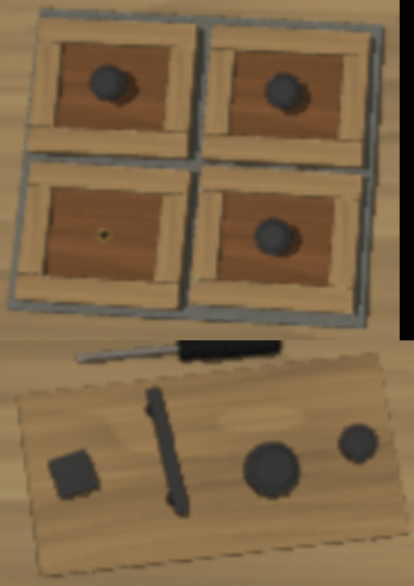

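The crop shows the bare front with its brass-rimmed hole, and the smaller round spare looks the same size as the fitted knobs (raised areas 133 px against 124–129 px, the large one 281). Next I'll refine the centres and work out the moves.

```bash
cat >> h.py <<'E'
from scipy.spatial.transform import Rotation as R
def ray(s,u,v,z):
    K=s['intrinsics'];d=s['R'].T@np.array([(u-K[0,2])/K[0,0],(v-K[1,2])/K[1,1],1]);o=-s['R'].T@s['t']
    return o+d*(z-o[2])/d[2]
def move(target):
    q=manip.sense();r=R.from_quat(q['tool_rot']);d=np.array(target)-q['tcp_pos']
    down=R.align_vectors([[0,0,-1]],[r.as_matrix()[:,2]])[0]
    print('tcp',q['tcp_pos'].round(4),'t',q['t'],'tool z',r.as_matrix()[:,2].round(4),'gap',q['finger_gap'],'mm',(r.inv().apply(d)*1000).round(1),'scaled',(r.inv().apply(d)/.8).round(4))
E
python3 - <<'E'
from h import *
s=dict(np.load('top.npz'));W=world(s)
print('hole',ray(s,144.6,223.8,.024))
g=s['pixels'].astype(int).sum(2)
for n,u,v,z in [('S',401,207,.040),('L',372,216,.053),('kb',207,176,.052),('kc',203,225,.052),('ka',147,173,.052)]:
    p=W[v-12:v+13,u-12:u+13];m=(p[...,2]>z-.01)&(p[...,2]<z+.012)
    vv,uu=np.nonzero(m);print(n,m.sum(),'px',uu.mean()+u-12,vv.mean()+v-12,ray(s,uu.mean()+u-12,vv.mean()+v-12,z).round(4),'mean',p[m].mean(0).round(4), 'eqdiam',2*np.sqrt(m.sum()/np.pi)*.0022)
    d=(g[v-12:v+13,u-12:u+13]<190);print(g[v,u-12:u+13], d.sum())
move([.470,.312,.20]); print(R.from_quat(manip.sense()['tool_rot']).as_matrix().round(4))
E
```

```text
hole [0.47005334 0.31307922 0.024     ]
S 129 px 400.72093023255815 205.75193798449612 [ 0.5236 -0.3335  0.04  ] mean [ 0.5239 -0.3341  0.038 ] eqdiam 0.028195032224681824
[319 320 321 320 308 209 155 154 158 167 165 164 164 164 164 158 153 152
 209 277 298 299 299 311 351] 119
L 264 px 371.50757575757575 214.56060606060606 [ 0.4986 -0.2567  0.053 ] mean [ 0.499  -0.2574  0.0502] eqdiam 0.04033478102929036
[314 303 205 161 156 156 155 165 165 162 162 160 161 161 161 160 163 162
 150 138 149 232 294 309 309] 264
kb 121 px 205.15702479338842 175.26446280991735 [0.5926 0.1592 0.052 ] mean [0.5929 0.1594 0.0507] eqdiam 0.027306775843711405
[222 224 225 225 195 165 159 171 171 174 174 174 170 172 147 133 120 131
 137 164 216 231 232 231 228] 161
kc 127 px 201.66141732283464 224.33858267716536 [0.4681 0.1632 0.052 ] mean [0.4682 0.1634 0.0509] eqdiam 0.0279756122963879
[225 225 225 224 202 169 162 175 178 175 180 178 178 172 166 144 135 113
 127 136 148 213 232 232 235] 162
ka 125 px 145.72 172.472 [0.5978 0.3106 0.052 ] mean [0.5981 0.311  0.0506] eqdiam 0.027754457742221763
[220 222 222 223 207 175 159 171 176 171 175 173 172 173 152 134 136 117
 127 132 143 206 225 229 230] 170
tcp [0.1908 0.5945 0.2304] t 0.1 tool z [-0.001  -0.0017 -1.    ] gap 1.0008238720243279 mm [-352.2 -183.5   30.7] scaled [-0.4403 -0.2294  0.0383]
[[-9.521e-01  3.059e-01 -1.000e-03]
 [ 3.059e-01  9.521e-01 -1.700e-03]
 [ 4.000e-04 -1.900e-03 -1.000e+00]]
```

Request:
apply_moves(
  claw=[-1,-1,-1,-1,-1],
  travel=[
    [-0.44,-0.23,0.02],
    [-0.44,-0.23,0.02],
    [-0.44,-0.23,0.02],
    [-0.44,-0.23,0.02],
    [-0.44,-0.23,0.02],
  ],
  turn=[
    [0,0,0],
    [0,0,0],
    [0,0,0],
    [0,0,0],
    [0,0,0],
  ],
)

```text
t: 0.52
tcp_pos: [0.3379, 0.4452, 0.2225]
tool_rot: [0.154, 0.988, -0.0, -0.0]
force: [1.6, 0.1, -0.7]
finger_gap: 0.298
gripper_force: 0.0
```

```bash
python3 -c "
from h import *
move([.470,.313,.20])"
```

```text
tcp [0.3379 0.4452 0.2225] t 0.5167 tool z [-6.e-04 -6.e-04 -1.e+00] gap 0.2984644431452444 mm [-166.2  -85.6   22.5] scaled [-0.2077 -0.107   0.0281]
```

Request:
apply_moves(
  claw=[-1,-1,-1,-1,-1],
  travel=[
    [-0.2,-0.1,0.02],
    [-0.2,-0.1,0.02],
    [-0.2,-0.1,0.02],
    [-0.2,-0.1,0.02],
    [-0.2,-0.1,0.02],
  ],
  turn=[
    [0,0,0],
    [0,0,0],
    [0,0,0],
    [0,0,0],
    [0,0,0],
  ],
)

```text
t: 0.93
tcp_pos: [0.4691, 0.3178, 0.2062]
tool_rot: [0.157, 0.988, -0.001, 0.001]
force: [1.6, 0.6, 1.0]
finger_gap: -0.0
gripper_force: 0.0
```

Request:
apply_moves(
  claw=[-1,-1,-1],
  travel=[
    [0,0,0],
    [0,0,0],
    [0,0,0],
  ],
  turn=[
    [0,0,0],
    [0,0,0],
    [0,0,0],
  ],
)

```text
t: 1.18
tcp_pos: [0.4639, 0.3223, 0.2067]
tool_rot: [0.154, 0.988, -0.0, -0.001]
force: [-0.1, 1.3, -0.1]
finger_gap: -0.001
gripper_force: 0.0
```

```bash
python3 -c "
from h import *
snap('wrist');move([.470,.313,.048])"; ls pics
```

```text
tcp [0.4636 0.3227 0.2068] t 1.2333 tool z [-1.2e-03  1.0e-04 -1.0e+00] gap -0.0010067238961896144 mm [ -9.2  -7.2 158.8] scaled [-0.0115 -0.0091  0.1985]
crop1.png
side_0.10.png
top_0.05.png
wrist_1.23.png
```

View pics/wrist_1.23.png

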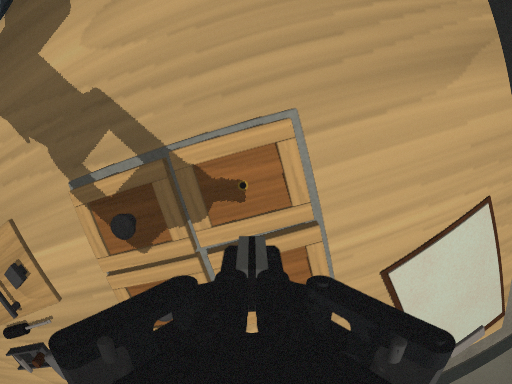

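Request:
apply_moves(
  claw=[-1,-1,-1,-1,-1],
  travel=[
    [-0.012,-0.009,0.05],
    [-0.012,-0.009,0.09],
    [-0.012,-0.009,0.12],
    [-0.012,-0.009,0.14],
    [-0.012,-0.009,0.14],
  ],
  turn=[
    [0,0,0],
    [0,0,0],
    [0,0,0],
    [0,0,0],
    [0,0,0],
  ],
)

```text
t: 1.65
tcp_pos: [0.4683, 0.3122, 0.0917]
tool_rot: [0.154, 0.988, -0.002, -0.003]
force: [-0.0, 0.0, -0.3]
finger_gap: 0.0
gripper_force: 0.0
```

```bash
python3 -c "
from h import *
snap('top');move([.470,.313,.048])"; ls pics
```

```text
tcp [0.4696 0.3127 0.0935] t 1.7 tool z [-0.0042 -0.0015 -1.    ] gap 0.0006620946084623938 mm [-0.4  0.5 45.5] scaled [-0.0005  0.0007  0.0569]
crop1.png
side_0.10.png
top_0.05.png
top_1.70.png
wrist_1.23.png
```

The wrist view shows the empty brass hole at (242,185) ahead of the shut fingers. I'll cross-check its position from this view.

```bash
cat >> h.py <<'E'
def fray(s,u,v,z):
    K=s['intrinsics'];a=np.array([(u-K[0,2])/K[0,0],(v-K[1,2])/K[1,1]]);r=np.linalg.norm(a)
    d=s['R'].T@np.array([*(a/r*np.sin(r)),np.cos(r)]);o=-s['R'].T@s['t']
    return o+d*(z-o[2])/d[2]
E
python3 -c "
from h import *
s=dict(np.load('wrist.npz'));print(fray(s,242,185,.024),fray(s,123,226,.052))"
```

```text
[0.46929582 0.30951063 0.024     ] [0.466158   0.16642046 0.052     ]
```

Request:
apply_moves(
  claw=[-1,-1,-1,-1,-1],
  travel=[
    [0,0,0.03],
    [0,0,0.045],
    [0,0,0.055],
    [0,0,0.055],
    [0,0,0.055],
  ],
  turn=[
    [0,0,0],
    [0,0,0],
    [0,0,0],
    [0,0,0],
    [0,0,0],
  ],
)

```text
t: 2.12
tcp_pos: [0.472, 0.3122, 0.0513]
tool_rot: [0.155, 0.988, 0.0, 0.0]
force: [0.2, 0.3, -0.2]
finger_gap: -0.001
gripper_force: 0.0
```

```bash
python3 -c "
from h import *
snap('wrist');move([.470,.313,.047])"; ls pics
```

```text
tcp [0.4725 0.3123 0.0517] t 2.1667 tool z [ 1.2e-03  5.0e-04 -1.0e+00] gap -0.001549466542669543 mm [ 2.6 -0.1  4.7] scaled [ 0.0032 -0.0001  0.0059]
crop1.png
side_0.10.png
top_0.05.png
top_1.70.png
wrist_1.23.png
wrist_2.17.png
```

View pics/wrist_2.17.png

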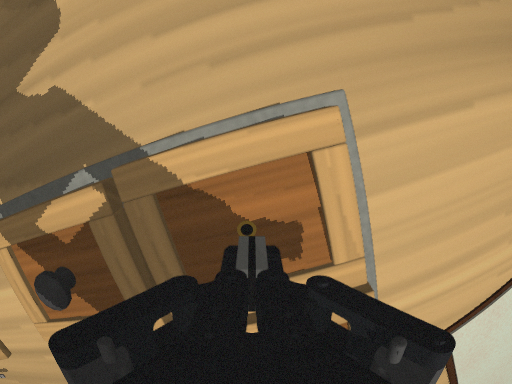

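Request:
apply_moves(
  claw=[-1,-1,-1,-1,-1],
  travel=[
    [0.002,0.001,0.004],
    [0.002,0.001,0.004],
    [0.002,0.001,0.004],
    [0.002,0.001,0.004],
    [0.002,0.001,0.004],
  ],
  turn=[
    [0,0,0],
    [0,0,0],
    [0,0,0],
    [0,0,0],
    [0,0,0],
  ],
)

```text
t: 2.58
tcp_pos: [0.4709, 0.3132, 0.048]
tool_rot: [0.155, 0.988, 0.0, 0.0]
force: [0.6, -0.5, -0.7]
finger_gap: 0.002
gripper_force: 0.0
```

The wrist view shows the hole at (246,230), just beyond the fingertips at about (252,238). I'll hold here and check it numerically.

```bash
python3 -c "
from h import *
s=dict(np.load('wrist.npz'));print(fray(s,246.5,230,.024));move([.470,.312,.048])"
```

```text
[0.46994583 0.30984532 0.024     ]
tcp [0.4709 0.3132 0.048 ] t 2.5833 tool z [ 4.e-04  2.e-04 -1.e+00] gap 0.001740097950558213 mm [ 0.5 -1.4 -0. ] scaled [ 0.0006 -0.0018 -0.    ]
```

Request:
apply_moves(
  claw=[-1,-1,-1,-1,-1],
  travel=[
    [0,0,0],
    [0,0,0],
    [0,0,0],
    [0,0,0],
    [0,0,0],
  ],
  turn=[
    [0,0,0],
    [0,0,0],
    [0,0,0],
    [0,0,0],
    [0,0,0],
  ],
)

```text
t: 3.0
tcp_pos: [0.4708, 0.3132, 0.0477]
tool_rot: [0.155, 0.988, -0.0, -0.0]
force: [0.6, -0.1, -0.4]
finger_gap: 0.003
gripper_force: 0.0
```

Request:
apply_moves(
  claw=[-1,-1,-1,-1,-1],
  travel=[
    [0,0,0],
    [0,0,0],
    [0,0,0],
    [0,0,0],
    [0,0,0],
  ],
  turn=[
    [0,0,0],
    [0,0,0],
    [0,0,0],
    [0,0,0],
    [0,0,0],
  ],
)

```text
t: 3.42
tcp_pos: [0.4708, 0.3132, 0.0477]
tool_rot: [0.155, 0.988, -0.0, -0.0]
force: [0.1, -0.8, -0.4]
finger_gap: 0.007
gripper_force: 0.0
```

Request:
apply_moves(
  claw=[-1,-1,-1,-1,-1],
  travel=[
    [0,0,0],
    [0,0,0],
    [0,0,0],
    [0,0,0],
    [0,0,0],
  ],
  turn=[
    [0,0,0],
    [0,0,0],
    [0,0,0],
    [0,0,0],
    [0,0,0],
  ],
)

```text
t: 3.83
tcp_pos: [0.4708, 0.3132, 0.0477]
tool_rot: [0.155, 0.988, -0.0, -0.0]
force: [-0.3, -0.2, 0.3]
finger_gap: 0.002
gripper_force: 0.0
```

Request:
apply_moves(
  claw=[-1,-1,-1,-1,-1],
  travel=[
    [0,0,0],
    [0,0,0],
    [0,0,0],
    [0,0,0],
    [0,0,0],
  ],
  turn=[
    [0,0,0],
    [0,0,0],
    [0,0,0],
    [0,0,0],
    [0,0,0],
  ],
)

```text
t: 4.25
tcp_pos: [0.4708, 0.3132, 0.0477]
tool_rot: [0.155, 0.988, 0.0, -0.0]
force: [0.0, 0.9, 0.7]
finger_gap: 0.003
gripper_force: 0.0
```

Request:
apply_moves(
  claw=[-1,-1,-1,-1,-1],
  travel=[
    [0,0,0],
    [0,0,0],
    [0,0,0],
    [0,0,0],
    [0,0,0],
  ],
  turn=[
    [0,0,0],
    [0,0,0],
    [0,0,0],
    [0,0,0],
    [0,0,0],
  ],
)

```text
t: 4.67
tcp_pos: [0.4707, 0.3132, 0.0477]
tool_rot: [0.155, 0.988, -0.0, -0.0]
force: [0.0, -0.2, -0.0]
finger_gap: -0.001
gripper_force: 0.0
```

Request:
apply_moves(
  claw=[-1,-1,-1,-1,-1],
  travel=[
    [0,0,0],
    [0,0,0],
    [0,0,0],
    [0,0,0],
    [0,0,0],
  ],
  turn=[
    [0,0,0],
    [0,0,0],
    [0,0,0],
    [0,0,0],
    [0,0,0],
  ],
)

```text
t: 5.08
tcp_pos: [0.4708, 0.3132, 0.0477]
tool_rot: [0.155, 0.988, -0.0, 0.0]
force: [-0.2, 0.2, 0.8]
finger_gap: 0.003
gripper_force: 0.0
```

Request:
apply_moves(
  claw=[-1,-1,-1,-1,-1],
  travel=[
    [0,0,0],
    [0,0,0],
    [0,0,0],
    [0,0,0],
    [0,0,0],
  ],
  turn=[
    [0,0,0],
    [0,0,0],
    [0,0,0],
    [0,0,0],
    [0,0,0],
  ],
)

```text
t: 5.5
tcp_pos: [0.4708, 0.3132, 0.0477]
tool_rot: [0.155, 0.988, -0.0, -0.0]
force: [0.0, 1.1, -0.6]
finger_gap: -0.003
gripper_force: 0.0
```

Request:
apply_moves(
  claw=[-1,-1,-1,-1,-1],
  travel=[
    [0,0,0],
    [0,0,0],
    [0,0,0],
    [0,0,0],
    [0,0,0],
  ],
  turn=[
    [0,0,0],
    [0,0,0],
    [0,0,0],
    [0,0,0],
    [0,0,0],
  ],
)

```text
t: 5.92
tcp_pos: [0.4708, 0.3132, 0.0477]
tool_rot: [0.155, 0.988, -0.0, -0.0]
force: [-0.3, -0.1, 0.1]
finger_gap: 0.002
gripper_force: 0.0
```

```bash
python3 -c "
from h import *
move([.470,.312,.230])"
```

```text
tcp [0.4708 0.3132 0.0477] t 5.9167 tool z [-0. -0. -1.] gap 0.0015849247164636134 mm [   0.4   -1.4 -182.3] scaled [ 0.0005 -0.0017 -0.2279]
```

Request:
apply_moves(
  claw=[-1,-1,-1,-1,-1],
  travel=[
    [0,0,0],
    [0,0,0],
    [0,0,0],
    [0,0,0],
    [0,0,0],
  ],
  turn=[
    [0,0,0],
    [0,0,0],
    [0,0,0],
    [0,0,0],
    [0,0,0],
  ],
)

```text
t: 6.33
tcp_pos: [0.4708, 0.3132, 0.0477]
tool_rot: [0.155, 0.988, -0.0, 0.0]
force: [0.3, 0.2, 0.0]
finger_gap: 0.001
gripper_force: 0.0
```

Request:
apply_moves(
  claw=[-1,-1,-1,-1,-1],
  travel=[
    [0,0,-0.23],
    [0,0,-0.23],
    [0,0,-0.23],
    [0,0,-0.23],
    [0,0,-0.23],
  ],
  turn=[
    [0,0,0],
    [0,0,0],
    [0,0,0],
    [0,0,0],
    [0,0,0],
  ],
)

```text
t: 6.75
tcp_pos: [0.4732, 0.3143, 0.2375]
tool_rot: [0.155, 0.988, 0.003, 0.004]
force: [1.4, 0.2, -0.0]
finger_gap: 0.004
gripper_force: 0.0
```

```bash
python3 -c "
from h import *
move([.5225,-.334,.230])"
```

```text
tcp [0.4732 0.3143 0.2375] t 6.75 tool z [ 0.0089  0.0037 -1.    ] gap 0.004101137243746365 mm [-245.  -602.3    5.6] scaled [-0.3063 -0.7529  0.007 ]
```

Request:
apply_moves(
  claw=[-1,-1,-1,-1,-1],
  travel=[
    [-0.3,-0.75,0],
    [-0.3,-0.75,0],
    [-0.3,-0.75,0],
    [-0.3,-0.75,0],
    [-0.3,-0.75,0],
  ],
  turn=[
    [0,0,0],
    [0,0,0],
    [0,0,0],
    [0,0,0],
    [0,0,0],
  ],
)

```text
t: 7.17
tcp_pos: [0.4849, 0.1038, 0.232]
tool_rot: [0.154, 0.988, -0.0, 0.0]
force: [-0.2, 0.3, 0.1]
finger_gap: 0.004
gripper_force: 0.0
```

Request:
apply_moves(
  claw=[-1,-1,-1,-1,-1],
  travel=[
    [-0.2,-0.5,0],
    [-0.2,-0.5,0],
    [-0.2,-0.5,0],
    [-0.2,-0.5,0],
    [-0.2,-0.5,0],
  ],
  turn=[
    [0,0,0],
    [0,0,0],
    [0,0,0],
    [0,0,0],
    [0,0,0],
  ],
)

```text
t: 7.58
tcp_pos: [0.4993, -0.1044, 0.2319]
tool_rot: [0.155, 0.988, 0.0, 0.0]
force: [0.8, 0.8, -0.4]
finger_gap: -0.004
gripper_force: 0.0
```

```bash
python3 -c "
from h import *
snap('top')
move([.5225,-.334,.230])"
```

```text
tcp [ 0.5017 -0.1128  0.2322] t 7.6333 tool z [ 0.0037 -0.0075 -1.    ] gap 0.003128244499932027 mm [ -88.4 -203.8    3.9] scaled [-0.1105 -0.2547  0.0049]
```

Request:
apply_moves(
  claw=[-1,-1,-1,-1,-1],
  travel=[
    [-0.11,-0.255,0],
    [-0.11,-0.255,0],
    [-0.11,-0.255,0],
    [-0.11,-0.255,0],
    [-0.11,-0.255,0],
  ],
  turn=[
    [0,0,0],
    [0,0,0],
    [0,0,0],
    [0,0,0],
    [0,0,0],
  ],
)

```text
t: 8.05
tcp_pos: [0.5196, -0.3115, 0.2317]
tool_rot: [0.155, 0.988, 0.0, -0.0]
force: [0.3, -0.3, 0.2]
finger_gap: -0.0
gripper_force: 0.0
```

Request:
apply_moves(
  claw=[-1,-1,-1],
  travel=[
    [0,0,0],
    [0,0,0],
    [0,0,0],
  ],
  turn=[
    [0,0,0],
    [0,0,0],
    [0,0,0],
  ],
)

```text
t: 8.3
tcp_pos: [0.5192, -0.3091, 0.2312]
tool_rot: [0.155, 0.988, 0.001, -0.001]
force: [0.5, 0.3, 0.6]
finger_gap: -0.002
gripper_force: 0.0
```

```bash
python3 -c "
from h import *
snap('wrist')
move([.5225,-.334,.230])"; ls pics | grep wrist
```

```text
tcp [ 0.5193 -0.3083  0.2313] t 8.35 tool z [-0.0013  0.0017 -1.    ] gap 0.0001790456052199947 mm [-10.9 -23.5   1.3] scaled [-0.0136 -0.0294  0.0016]
wrist_1.23.png
wrist_2.17.png
wrist_8.35.png
```

View pics/wrist_8.35.png

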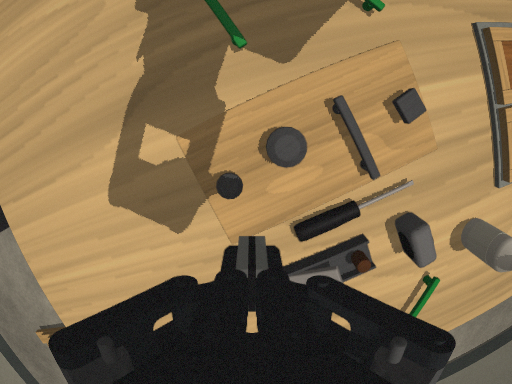

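Request:
apply_moves(
  claw=[-1,-1,-1,-1,-1],
  travel=[
    [-0.0135,-0.0295,0],
    [-0.0135,-0.0295,0],
    [-0.0135,-0.0295,0],
    [-0.0135,-0.0295,0],
    [-0.0135,-0.0295,0],
  ],
  turn=[
    [0,0,0],
    [0,0,0],
    [0,0,0],
    [0,0,0],
    [0,0,0],
  ],
)

```text
t: 8.77
tcp_pos: [0.5228, -0.3338, 0.2317]
tool_rot: [0.154, 0.988, 0.0, -0.0]
force: [0.2, -0.7, -0.5]
finger_gap: 0.001
gripper_force: 0.0
```

```bash
python3 -c "
from h import *
move([.5225,-.334,.064])"
```

```text
tcp [ 0.5228 -0.3338  0.2317] t 8.7667 tool z [-7.e-04  1.e-03 -1.e+00] gap 0.0005391841313825846 mm [ 1.000e-01 -4.000e-01  1.677e+02] scaled [ 1.000e-04 -4.000e-04  2.097e-01]
```

The wrist view shows the small round spare at (230,185), with the large one at (287,146), the bar at (357,137) and the square at (409,105). I'll descend in two stages.

Request:
apply_moves(
  claw=[-1,-1,-1,-1,-1],
  travel=[
    [0,0,0.05],
    [0,0,0.09],
    [0,0,0.12],
    [0,0,0.14],
    [0,0,0.14],
  ],
  turn=[
    [0,0,0],
    [0,0,0],
    [0,0,0],
    [0,0,0],
    [0,0,0],
  ],
)

```text
t: 9.18
tcp_pos: [0.5207, -0.3325, 0.1159]
tool_rot: [0.154, 0.988, 0.003, -0.004]
force: [0.5, -0.2, 0.5]
finger_gap: -0.001
gripper_force: 0.0
```

```bash
python3 -c "
from h import *
s=dict(np.load('wrist.npz'));print(fray(s,230,185,.040),fray(s,287,146,.053))
snap('wrist')
move([.5225,-.334,.064])"; ls pics | grep wrist
```

```text
[ 0.52234214 -0.33571767  0.04      ] [ 0.49699569 -0.26095579  0.053     ]
tcp [ 0.5218 -0.3337  0.118 ] t 9.2333 tool z [-0.0036  0.0035 -1.    ] gap -0.0042838682325606 mm [-1.  -0.2 54. ] scaled [-0.0012 -0.0003  0.0675]
wrist_1.23.png
wrist_2.17.png
wrist_8.35.png
wrist_9.23.png
```

Request:
apply_moves(
  claw=[-1,-1,-1,-1,-1],
  travel=[
    [0,0,0.03],
    [0,0,0.05],
    [0,0,0.06],
    [0,0,0.069],
    [0,0,0.069],
  ],
  turn=[
    [0,0,0],
    [0,0,0],
    [0,0,0],
    [0,0,0],
    [0,0,0],
  ],
)

```text
t: 9.65
tcp_pos: [0.5229, -0.3354, 0.0644]
tool_rot: [0.155, 0.988, 0.0, -0.0]
force: [-0.7, 0.9, 0.2]
finger_gap: 0.003
gripper_force: 0.0
```

Request:
apply_moves(
  claw=[-1,-1,-1,-1,-1],
  travel=[
    [0,0,0],
    [0,0,0],
    [0,0,0],
    [0,0,0],
    [0,0,0],
  ],
  turn=[
    [0,0,0],
    [0,0,0],
    [0,0,0],
    [0,0,0],
    [0,0,0],
  ],
)

```text
t: 10.07
tcp_pos: [0.5232, -0.3359, 0.0652]
tool_rot: [0.155, 0.988, -0.0, 0.0]
force: [0.6, -0.8, -0.7]
finger_gap: -0.004
gripper_force: 0.0
```

```bash
python3 -c "
from h import *
snap('wrist');snap('side')
move([.5225,-.3345,.064])"; ls pics
```

```text
tcp [ 0.523  -0.3357  0.0648] t 10.1667 tool z [ 3.e-04 -3.e-04 -1.e+00] gap 0.003985164749789257 mm [0.9 1.  0.8] scaled [0.0011 0.0013 0.001 ]
crop1.png
side_0.10.png
side_10.17.png
top_0.05.png
top_1.70.png
top_7.63.png
wrist_1.23.png
wrist_10.12.png
wrist_2.17.png
wrist_8.35.png
wrist_9.23.png
```

View pics/side_10.17.png

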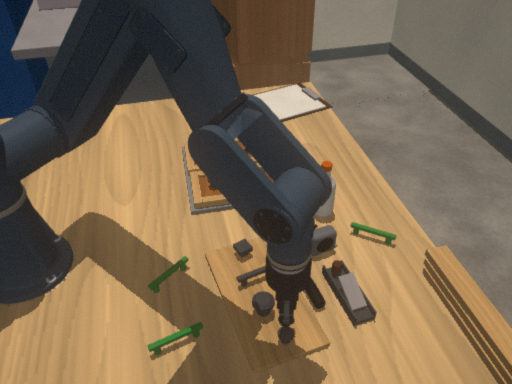

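View pics/wrist_10.12.png

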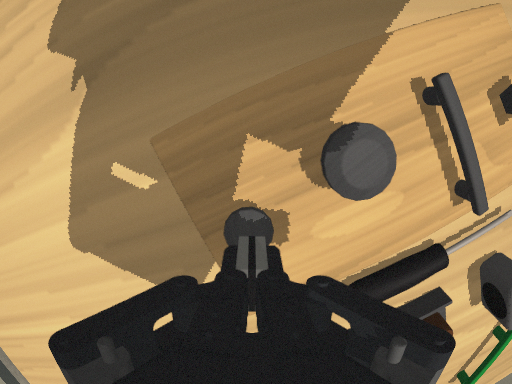

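Request:
apply_moves(
  claw=[-1,-1,-1,-1,-1],
  travel=[
    [0,0,0],
    [0,0,0],
    [0,0,0],
    [0,0,0],
    [0,0,0],
  ],
  turn=[
    [0,0,0],
    [0,0,0],
    [0,0,0],
    [0,0,0],
    [0,0,0],
  ],
)

```text
t: 10.58
tcp_pos: [0.5229, -0.3356, 0.0645]
tool_rot: [0.155, 0.988, 0.0, -0.0]
force: [-0.1, 0.3, -0.1]
finger_gap: 0.002
gripper_force: 0.0
```

Request:
apply_moves(
  claw=[-1,-1,-1,-1,-1],
  travel=[
    [0,0,0],
    [0,0,0],
    [0,0,0],
    [0,0,0],
    [0,0,0],
  ],
  turn=[
    [0,0,0],
    [0,0,0],
    [0,0,0],
    [0,0,0],
    [0,0,0],
  ],
)

```text
t: 11.0
tcp_pos: [0.5229, -0.3356, 0.0645]
tool_rot: [0.155, 0.988, -0.0, 0.0]
force: [-0.2, 0.2, -0.1]
finger_gap: 0.004
gripper_force: 0.0
```

Request:
apply_moves(
  claw=[-1,-1,-1,-1,-1],
  travel=[
    [0,0,0],
    [0,0,0],
    [0,0,0],
    [0,0,0],
    [0,0,0],
  ],
  turn=[
    [0,0,0],
    [0,0,0],
    [0,0,0],
    [0,0,0],
    [0,0,0],
  ],
)

```text
t: 11.42
tcp_pos: [0.5229, -0.3356, 0.0645]
tool_rot: [0.155, 0.988, 0.0, -0.0]
force: [0.0, -0.5, 0.6]
finger_gap: 0.003
gripper_force: 0.0
```

Request:
apply_moves(
  claw=[-1,-1,-1,-1,-1],
  travel=[
    [0,0,0],
    [0,0,0],
    [0,0,0],
    [0,0,0],
    [0,0,0],
  ],
  turn=[
    [0,0,0],
    [0,0,0],
    [0,0,0],
    [0,0,0],
    [0,0,0],
  ],
)

```text
t: 11.83
tcp_pos: [0.5229, -0.3356, 0.0645]
tool_rot: [0.155, 0.988, -0.0, 0.0]
force: [-1.0, 0.6, 0.7]
finger_gap: 0.004
gripper_force: 0.0
```

Request:
apply_moves(
  claw=[-1,-1,-1,-1,-1],
  travel=[
    [0,0,0],
    [0,0,0],
    [0,0,0],
    [0,0,0],
    [0,0,0],
  ],
  turn=[
    [0,0,0],
    [0,0,0],
    [0,0,0],
    [0,0,0],
    [0,0,0],
  ],
)

```text
t: 12.25
tcp_pos: [0.5229, -0.3356, 0.0645]
tool_rot: [0.155, 0.988, -0.0, 0.0]
force: [0.5, 0.3, 0.0]
finger_gap: 0.002
gripper_force: 0.0
```

Request:
apply_moves(
  claw=[-1,-1,-1,-1,-1],
  travel=[
    [0,0,0],
    [0,0,0],
    [0,0,0],
    [0,0,0],
    [0,0,0],
  ],
  turn=[
    [0,0,0],
    [0,0,0],
    [0,0,0],
    [0,0,0],
    [0,0,0],
  ],
)

```text
t: 12.67
tcp_pos: [0.5229, -0.3356, 0.0645]
tool_rot: [0.155, 0.988, 0.0, -0.0]
force: [-0.9, 0.7, -0.2]
finger_gap: -0.001
gripper_force: 0.0
```

Request:
apply_moves(
  claw=[-1,-1,-1,-1,-1],
  travel=[
    [0,0,0],
    [0,0,0],
    [0,0,0],
    [0,0,0],
    [0,0,0],
  ],
  turn=[
    [0,0,0],
    [0,0,0],
    [0,0,0],
    [0,0,0],
    [0,0,0],
  ],
)

```text
t: 13.08
tcp_pos: [0.5229, -0.3356, 0.0645]
tool_rot: [0.155, 0.988, 0.0, -0.0]
force: [-0.5, 0.8, 0.6]
finger_gap: 0.002
gripper_force: 0.0
```

Request:
apply_moves(
  claw=[-1,-1,-1,-1,-1],
  travel=[
    [0,0,0],
    [0,0,0],
    [0,0,0],
    [0,0,0],
    [0,0,0],
  ],
  turn=[
    [0,0,0],
    [0,0,0],
    [0,0,0],
    [0,0,0],
    [0,0,0],
  ],
)

```text
t: 13.5
tcp_pos: [0.5229, -0.3356, 0.0645]
tool_rot: [0.155, 0.988, -0.0, 0.0]
force: [-0.4, 0.0, 0.0]
finger_gap: -0.001
gripper_force: 0.0
```

The side view shows the fingertips directly over the small round knob at (286,335). The wrist view has the knob centred under the tips at (249,230), and nothing is touched. The arm has held still for over 3.3 s, so I'm handing in.

```bash
python3 -c "
from station import manip
print(manip.sign_off())"
```

```text
the job is handed in; nothing more can be done
None
```

I pointed at the empty screw hole for over 3 s and then at the matching small round spare for over 3 s. The job was handed in at about 13.5 s with the fingertips still about 2.5 cm over the spare and nothing touched.

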